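# Push the teal ball up the display gutter to its stop

## Robot

A 6-joint arm with a two-finger parallel gripper is mounted at the origin on the work surface. World frame = base frame: x ahead of the robot, y to its left, z up, the work surface at z = 0. Lengths are in mm, angles in rad, forces in N, time in s.
With the tool pointing down it reaches from about 300 to 775 mm from the base axis. Payload 14.6 kg.
Tool frame: the origin (TCP) lies between the finger pads; the fingertips stand 19 mm ahead of it and the grasp point (between the pads) is the TCP (manip.tcp_to_tips is the distance from the TCP to the fingertips, in mm); x points along the fingers, z is the direction in which the jaws open and shut, and the axes are right-handed (so a half turn about x gives the same grasp; the last joint's range is limited). The gripper opens to 94 mm and grips with 3 to 60 N. Pads are 16 mm wide; open, the fingers measure 119 mm over their backs; the gripper's body (75 mm by 177 mm) begins 78 mm behind the grasp point.
Start: joints at [1.107, 0.3, 1.521, -0, 1.321, -0.067], TCP at [212.554, 507.257, 187.546] pointing down, gripper open.
Joint ranges: [-3.03, 3.03], [-0.79, 2.21], [0.23, 2.52], [-1.04, 4.18], [0, 3.07], [-2.55, 2.55]. Speed limits (rad/s): [2.22, 2.22, 2.57, 3.14, 3.14, 3.14].

## Interface

Orientations are given as [roll, pitch, yaw] about the fixed x, y, z axes, in that order (R = Rz(yaw) Ry(pitch) Rx(roll)).
In Python, from cell import manip gives the robot as it stands.
- The arm moves only by the tool jog_arm, never from a script. Its argument "moves" is a list that holds one entry, the list of rows, each a list of 6 numbers: the shift along the world's x, y, z in mm, then the turn, a rotation vector about the world's x, y, z in degrees. In form: [[[dx, dy, dz, wx, wy, wz], ...]]. A call has 1 to 5 rows; each row shifts and turns the pose as measured when the row begins; what a row does not reach is not made up. A row lasts 1/10 s, in which the tool goes at most 50 mm and 8.59 degrees, less where a joint would pass 70% of its speed; a pose out of reach is approached as far as the arm can. A call is refused whole if a number of a shift passes 50 or a number of a turn 8.59, either way. A call with a gripper value outside its range is refused whole. "gripper" is the opening, from -1 (shut) to 1 (fully open), set as the call begins (left out, the last holds). The fingers move at their own pace and stop on an object; "squeeze" is the grip in N (left out, the last holds). Time passes only in rows, so rows that do not move let the fingers close. It gives the time, the measured TCP pose, the force and the opening at its end, in the units of the state.
- manip.read_state(): the state, without advancing time (a new reading comes with each control period).
- manip.camera(name): name is "side" or "top" or "wrist"; returns (picture, depth): 384x512x3 uint8, blue, green, red; 384x512 float32, mm along the optical axis (not along the pixel's ray), 0 where there is no reading.
- manip.camera_params(name): a dict with "fx", "fy", "cx", "cy" (pixels), "rvec" (rotation vector, rad) and "tvec" (3), from world to camera coordinates, as OpenCV has them. Camera axes: x right, y down, z forward; pixel columns grow to the right and rows downward; lengths in mm; the calibration is good to about 2 mm. A picture is of the moment at which its call begins: read the wrist's pose just before it. camera_params takes no time and is no camera call; for the wrist camera it gives the pose at the moment of the call.
- manip.sign_off(): hands the job in, once; it reports no verdict.
The state is a dict: "clock": time; "joints": joint angles; "qd": joint speeds; "effort": joint torques, N m; "eef_pos": TCP position; "eef_rot": TCP orientation; "wrist_force": force on the tool from outside, world axes, zero at the start; "moment": the same for the moment, N m; "finger_gap": finger opening in mm.
Only numpy, scipy, OpenCV 4.12 (cv2) and the standard library are available. Lean on these libraries where they do the work, as an engineer would, in place of code of your own. Each camera call takes 0.05 s, during which the arm holds its last target. There are 200 camera calls.

## Task

With the outside of the fingers, push the teal ball up its own sloped gutter on the display stand, over the crest at the top, until it lies by itself in the hollow against the stop board; then take the hand away. Push it gently all the way, without lifting it out of the gutter or flicking it. Leave the plain wooden ball, the vase and the cup where they are.

Things in the scene. Friction and masses are not known exactly. Their poses are not given: they have to be found in the camera images.
- teal_ball: Teal lacquered wooden ball, diameter 60 mm, about 80 g, loose; origin at its centre (its axes turn as it rolls). At the start it lies at the low end of one of the two gutters, held by a small lip on its downhill side; without support it rolls back down.
- plain_ball: Plain pale wooden ball, diameter 60 mm, loose, origin at its centre; lies at the low end of the other gutter, 130 mm beside the teal one. To be left alone.
- stand: Fixed wooden display stand, base 320 x 230 mm. Origin on the table under its middle; z up, x level and pointing uphill, y across. Two parallel V gutters (sides at 30 degrees, 59 mm wide, wall tops 17 mm above the floor line of the groove) run along x at y = +65 and -65 mm. The starting balls' centres are at x = -100, z = 78 mm.
- crest (a point): Top of the slope, between the gutters, on the level of their floor line: stand x = +85, y = 0, z = 66 mm; axes as the stand. The floor rises to it at 7 degrees from x = -145, z = 38 mm, then falls at 8 degrees to the stop. A ball on the crest has its centre at stand z = 101 mm; once its centre is at stand x = 95 mm or more it rolls on to the stop by itself.
- stop (a point): Middle of the top edge of the upright stop board (uphill end of both gutters), on its downhill face: stand x = +150, y = 0, z = 112 mm; axes as the stand. The board is 12 mm thick and 230 mm wide.
- ramp (a point): Point midway between the two starting balls on the level of the gutters' floor line: x axis uphill along the 7 degree slope, y across, z square to the slope. The starting balls are at x = 0, y = +65 and -65, z = 35 mm here. A lip under each, 7 mm thick, has its uphill face at x = -23 mm and its top at z = 16 mm, so it can be passed over to get behind the ball.
- seat_a (a point): Where the centre lies of a 60 mm ball at rest against the stop board in the gutter at y = +65 mm of the stand (x = +120, z = 96 mm there). Axes as the stand.
- seat_b (a point): The same for the gutter at y = -65 mm of the stand.
- vase: Turned wooden bud vase, mid brown, 120 mm tall, 72 mm across, loose, standing on the table beyond the low end of the stand; origin under its centre. To be left alone.
- cup: Dark wooden cup, 75 mm tall, 72 mm across the rim, loose, standing on the table beyond the stop board; origin under its centre. To be left alone.
Things that resemble listed ones, but are neither listed nor needed, are in the scene too. What is shaped like the teal_ball but blue is not meant.

How it is judged (in metres and radians):
On the way:
1. the fingers are pushing the teal ball on the upper half of the slope (contact force between the fingers and teal_ball above 0.02 N and x of teal_ball in the frame of ramp above 0.08 m), for 0.05 s.
At the end, for the whole second after the job is handed in: The teal ball lies at rest (under 20 mm/s) within 8 mm of the seat against the stop board at the top of its gutter; the plain ball is within 15 mm, and the vase and cup upright and within 20 mm, of where they started ((distance between teal_ball and seat_a below 0.008 m or distance between teal_ball and seat_b below 0.008 m) and linear speed of teal_ball below 0.02 m/s and distance of plain_ball from where it was at the start of the episode below 0.015 m and distance of each of vase, cup from where it was at the start of the episode below 0.02 m and angle between each of vase, cup's own z axis and vertical below 0.2 rad); the robot touches nothing.
It fails at once if the teal ball is lifted more than 8 mm out of the gutter (z of teal_ball in the frame of ramp above 0.0427 m).
It fails at once if the teal ball is flicked or runs away (faster than 0.5 m/s) (linear speed of teal_ball above 0.5 m/s).
It fails at once if the plain ball is moved by more than 15 mm (distance of plain_ball from where it was at the start of the episode above 0.015 m).
It fails at once if the vase or the cup is moved by more than 20 mm (distance of any of vase, cup from where it was at the start of the episode above 0.02 m).
It also fails if it takes over 35 s, if anything falls off the work surface, if the arm or the gripper's body presses on something with over 40 N, if the wrist force passes 120 N, or if a joint passes its speed limit or range.

## Working session

There is one attempt and no reset: what is moved stays moved. The work goes in short steps, Python scripts to look and compute and a tool call to move; the robot and the scene stay as the last step left them, time stands still between calls to the robot, and variables do not carry over. Pictures are saved under pics/ and viewed, about 8 in all and at most 12, crops included, and the job is handed in when it is done.

Besides the shell and the picture viewer there is one more tool, called in YAML: its name, and indented under it one key for each argument. jog_arm: Moves the arm, as the interface text tells. Its arguments: {"type":"object","properties":{"moves":{"type":"array","items":{"type":"array","items":{"type":"array","items":{"type":"number"}}}},"gripper":{"type":"number"},"squeeze":{"type":"number"}},"required":["moves"]}

```bash
mkdir -p pics; ls
python3 - <<'E'
from cell import manip
import cv2,numpy as np
for n in("top","side"):
    im,d=manip.camera(n); cv2.imwrite(f"pics/{n}0.png",im); np.save(f"pics/{n}0.npy",d)
    p=manip.camera_params(n); print(n,p)
print(manip.read_state())
E
```

```text
pics
top {'fx': 366.61131678174564, 'fy': 366.61131678174564, 'cx': 254.17741381035594, 'cy': 190.14780924106043, 'rvec': array([ 2.15140805, -2.16241903,  0.17290341]), 'tvec': array([  19.58323988,  519.92360373, 1068.30581812])}
side {'fx': 384.6388225482772, 'fy': 384.6388225482772, 'cx': 260.59071157833, 'cy': 194.91271398336175, 'rvec': array([ 2.30868423, -0.79755028,  0.30185244]), 'tvec': array([-398.71254778,  297.30137528,  679.20370143])}
{'clock': 0.1, 'joints': array([ 1.10741745e+00,  3.00419791e-01,  1.52149559e+00, -1.29804855e-05,
        1.32069403e+00, -6.65993630e-02]), 'qd': array([ 0.00074825, -0.00084143, -0.00150903, -0.00077694, -0.00064657,
        0.00049956]), 'effort': array([ 2.09300859e-03, -5.32649732e+01, -3.53280544e+01,  7.09508755e-02,
        2.36222288e-02, -6.82614609e-05]), 'eef_pos': array([212.44433573, 507.0502634 , 187.05064604]), 'eef_rot': array([ 3.08735875,  1.56977949, -2.02180652]), 'wrist_force': array([-0.00264057, -0.05849249, -0.30915419]), 'moment': array([-0.00610284, -0.00540516, -0.00831171]), 'finger_gap': 94.20956254844836}
```

View pics/top0.png

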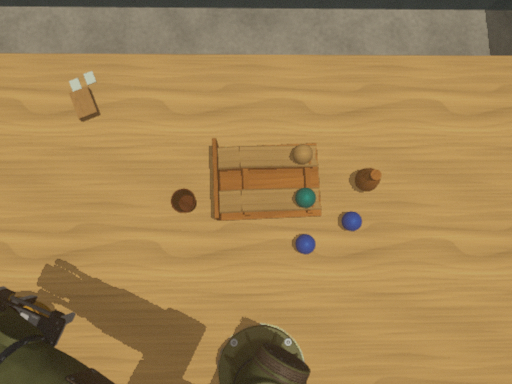

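View pics/side0.png

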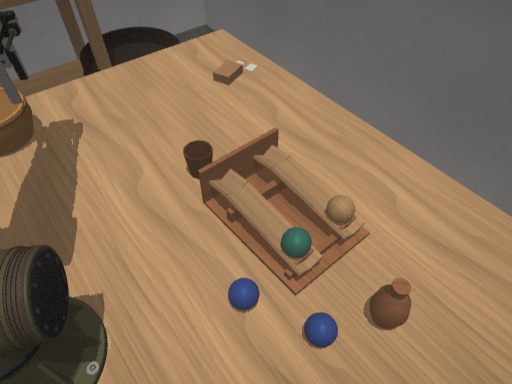

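Top view: the teal ball is at (306,197) in the gutter nearer the robot, and the plain ball at (302,154). The blue balls at (306,244) and (352,221) lie on the table and aren't meant. The vase is at (368,179), the cup at (184,201) and the stop board at column ~215. The only ball that fits the teal description is (306,197), which is in a gutter.

```bash
cat > h.py <<'E'
import cv2,numpy as np
from cell import manip
def par(n):
    p=manip.camera_params(n); R=cv2.Rodrigues(p["rvec"])[0]; t=np.array(p["tvec"]).ravel()
    return p,R,t
def ray(n,uv):
    p,R,t=par(n); d=R.T@np.array([(uv[0]-p["cx"])/p["fx"],(uv[1]-p["cy"])/p["fy"],1]); return -R.T@t,d
def plane(n,uv,z):
    c,d=ray(n,uv); return c+d*(z-c[2])/d[2]
def proj(n,P):
    p,R,t=par(n); q=R@np.array(P)+t; return np.array([p["cx"]+p["fx"]*q[0]/q[2],p["cy"]+p["fy"]*q[1]/q[2]])
def tri(a,b):
    (c1,d1),(c2,d2)=a,b
    s=np.linalg.lstsq(np.c_[d1,-d2],c2-c1,rcond=None)[0]
    p,q=c1+s[0]*d1,c2+s[1]*d2; return (p+q)/2,np.linalg.norm(p-q)
def teal(im):
    h=cv2.cvtColor(im,cv2.COLOR_BGR2HSV); m=cv2.inRange(h,(75,80,30),(100,255,255))
    c=max(cv2.findContours(m,cv2.RETR_EXTERNAL,cv2.CHAIN_APPROX_NONE)[0],key=cv2.contourArea)
    return cv2.minEnclosingCircle(c)
E
python3 - <<'E'
from h import *
T=cv2.imread("pics/top0.png");S=cv2.imread("pics/side0.png")
a,b=teal(T),teal(S);print(a,b)
print("teal",tri(ray("top",a[0]),ray("side",b[0])))
print("teal z78 top",plane("top",a[0],78),"side",plane("side",b[0],78))
print("plain",tri(ray("top",(302.5,154)),ray("side",(341,209))), plane("top",(302.5,154),78))
# crops
x=cv2.resize(T[130:230,170:400],None,fx=3.4,fy=3.4,interpolation=cv2.INTER_CUBIC)
cv2.imwrite("pics/crop.png",x)
for n,u,z in(("vase",(368,179),60),("cup",(184,201),75)): print(n,plane("top",u,z))
E
```

```text
((306.0, 197.0), 9.055485725402832) ((296.1679992675781, 241.2154083251953), 14.16329574584961)
teal (array([ 492.2775263 , -130.98894876,   85.86968964]), np.float64(0.5963586877782872))
teal z78 top [ 493.4972059  -132.42742411   78.        ] side [ 496.03251976 -127.15138425   78.        ]
plain (array([ 621.20804423, -125.52073476,   81.75323334]), np.float64(2.124559218638641)) [ 621.23482471 -125.4461352    78.        ]
vase [ 548.95397691 -322.01207403   60.        ]
cup [483.69855014 220.40400239  75.        ]
```

View pics/crop.png

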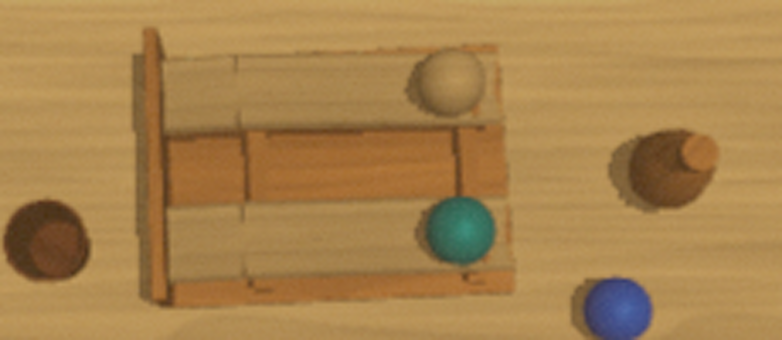

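The crop confirms it: teal ball at crop (461,230), low end of the near gutter, uphill toward the board on the left (world +y). I'll refine the stand pose with depth.

```bash
cat >> h.py <<'E'
def cloud(n,d):
    p,R,t=par(n); v,u=np.mgrid[:384,:512]
    q=np.stack([(u-p["cx"])/p["fx"]*d,(v-p["cy"])/p["fy"]*d,d],-1); P=(q-t)@R; P[d<=0]=np.nan; return P
E
python3 - <<'E'
from h import *
from scipy.optimize import least_squares
from scipy.spatial.transform import Rotation as Ro
for n in("top","side"):
    im=cv2.imread(f"pics/{n}0.png"); P=cloud(n,np.load(f"pics/{n}0.npy"))
    h=cv2.cvtColor(im,cv2.COLOR_BGR2HSV); m=cv2.inRange(h,(75,80,30),(100,255,255))
    m=cv2.erode(m,np.ones((3,3)))>0
    Q=P[m]; r=least_squares(lambda c:np.linalg.norm(Q-c,axis=1)-30,Q.mean(0)-[0,0,20],loss="soft_l1"); print(n,"teal",r.x,m.sum())
    g=(P[...,0]>560)&(P[...,0]<680)&(P[...,1]<-90)&(P[...,1]>-160)&(P[...,2]>80)
    Q=P[g]; r=least_squares(lambda c:np.linalg.norm(Q-c,axis=1)-30,[621,-125,78],loss="soft_l1"); print("plain",r.x,g.sum())
    g=(P[...,0]>430)&(P[...,0]<700)&(P[...,1]>80)&(P[...,1]<160)&(P[...,2]>98)
    Q=P[g]; k=np.polyfit(Q[:,0],Q[:,1],1); print("board y(x)",k,"at teal x",np.polyval(k,485),"x ends",Q[:,0].min(),Q[:,0].max(),"z",np.percentile(Q[:,2],[5,50,95]),g.sum())
s=manip.read_state(); R=Ro.from_euler("xyz",s["eef_rot"]).as_matrix(); print(R.round(3))
E
```

```text
Traceback (most recent call last):
ValueError: Initial guess is outside of provided bounds
```

Missing depth pixels give NaNs; I'll filter them.

Run:
```python
from h import *
from scipy.optimize import least_squares
from scipy.spatial.transform import Rotation as Ro
for n in("top","side"):
    im=cv2.imread(f"pics/{n}0.png"); P=cloud(n,np.load(f"pics/{n}0.npy")); ok=np.isfinite(P[...,0])
    h=cv2.cvtColor(im,cv2.COLOR_BGR2HSV); m=cv2.inRange(h,(75,80,30),(100,255,255))
    m=(cv2.erode(m,np.ones((3,3)))>0)&ok
    def sph(Q,g):
        return least_squares(lambda c:np.linalg.norm(Q-c,axis=1)-30,g,loss="soft_l1",f_scale=2).x
    print(n,"teal",sph(P[m],[494,-130,78]),m.sum())
    g=ok&(P[...,0]>590)&(P[...,0]<655)&(P[...,1]<-95)&(P[...,1]>-156)&(P[...,2]>85)
    print("plain",sph(P[g],[621,-125,78]),g.sum())
    g=ok&(P[...,0]>430)&(P[...,0]<700)&(P[...,1]>80)&(P[...,1]<160)&(P[...,2]>98)
    Q=P[g]; k=np.polyfit(Q[:,0],Q[:,1],1); print("board y(x)",k,"at teal x",np.polyval(k,485),"x ends",Q[:,0].min(),Q[:,0].max(),"z",np.percentile(Q[:,2],[5,50,95]),g.sum())
s=manip.read_state(); R=Ro.from_euler("xyz",s["eef_rot"]).as_matrix(); print(R.round(3))
```

```text
top teal [ 490.97485832 -129.64141116   77.91911995] 155
plain [ 621.4897466  -125.07803369   78.05498245] 295
board y(x) [3.98463549e-02 1.05960835e+02] at teal x 125.28631730841428 x ends 431.8265983406538 660.6017888714539 z [107.2497641  111.28645189 114.5456041 ] 361
side teal [ 494.15609453 -127.6191357    79.02128037] 450
plain [ 624.26998678 -122.04752705   78.97839904] 507
board y(x) [4.12437458e-02 1.04671357e+02] at teal x 124.67457346515143 x ends 433.03925967360266 663.8435027740447 z [ 99.36248962 111.13510811 114.68356156] 716
[[-0.    -0.922  0.386]
 [-0.001  0.386  0.922]
 [-1.     0.    -0.001]]
```

Stand: uphill direction ≈ (-0.04, 0.999), teal centre ≈ (492.5, -128.6, 78), so it is seat_a ≈ (483.7, 91.2, 96). Next: shut the fingers, turn the jaw axis along the gutter (+25°) and move high over to the downhill side.

jog_arm:
  moves:
    - [[15, -37, 5, 0, 0, 5], [15, -37, 5, 0, 0, 5], [15, -37, 0, 0, 0, 5], [15, -37, 0, 0, 0, 5], [15, -37, 0, 0, 0, 5]]
  gripper: -1

```text
clock: 0.6
eef_pos: [286.7, 317.7, 194.6]
eef_rot: [2.792, 1.566, -1.86]
wrist_force: [0.3, 0.7, -0.1]
finger_gap: 57.4
```

jog_arm:
  moves:
    - [[15, -37, 0, 0, 0, 0], [15, -37, 0, 0, 0, 0], [15, -37, 0, 0, 0, 0], [15, -37, 0, 0, 0, 0], [15, -37, 0, 0, 0, 0]]

```text
clock: 1.1
eef_pos: [362.3, 124.7, 194.2]
eef_rot: [2.789, 1.565, -1.858]
wrist_force: [0.1, 0.1, 0.4]
finger_gap: 17.4
```

jog_arm:
  moves:
    - [[15, -37, 0, 0, 0, 0], [15, -37, 0, 0, 0, 0], [15, -37, 0, 0, 0, 0], [15, -37, 0, 0, 0, 0], [15, -37, 0, 0, 0, 0]]

```text
clock: 1.6
eef_pos: [438.2, -69.1, 194.1]
eef_rot: [2.814, 1.566, -1.834]
wrist_force: [0.6, 1.0, 0.5]
finger_gap: 0.0
```

jog_arm:
  moves:
    - [[15, -30, 0, 0, 0, 0], [15, -30, 0, 0, 0, 0], [14, -30, 0, 0, 0, 0], [12, -25, 0, 0, 0, 0], [0, 0, 0, 0, 0, 0]]

```text
clock: 2.1
eef_pos: [495.6, -193.3, 192.0]
eef_rot: [2.265, 1.565, -2.387]
wrist_force: [0.2, 0.2, 0.5]
finger_gap: 0.3
```

Run:
```python
from h import *
from scipy.spatial.transform import Rotation as Ro
s=manip.read_state(); R=Ro.from_euler("xyz",s["eef_rot"]).as_matrix(); print(s["eef_pos"],R.round(3))
ims=[manip.camera(n)[0] for n in("wrist","side")]
cv2.imwrite("pics/w1.png",ims[0]); cv2.imwrite("pics/s1.png",ims[1])
c=teal(ims[0]); print(c,plane("wrist",c[0],78))
```

```text
[ 495.55329384 -193.30396425  191.99550923] [[-0.004 -0.998 -0.06 ]
 [-0.004 -0.06   0.998]
 [-1.     0.004 -0.004]]
((316.5, 192.5), 26.879459381103516) [ 493.78850143 -126.86282834   78.        ]
```

View pics/w1.png

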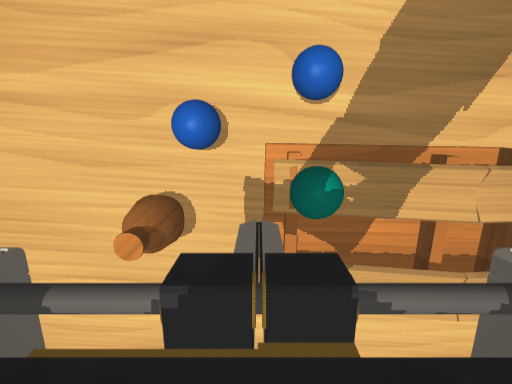

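Wrist view: teal ball at (317,192), fingers shut beside it beyond the gutter's low end at (259,250), aligned with the gutter. The wrist view gives the ball at (493.8, -126.9), which agrees. Going down behind it.

jog_arm:
  moves:
    - [[0, 0, -30, 0, 0, 0.5], [0, 0, -30, 0, 0, -0.5], [0, 0, -30, 0, 0, -0.5], [0, 0, -20, 0, 0, 0], [0, 0, -2, 0, 0, 0]]

```text
clock: 2.7
eef_pos: [493.5, -185.7, 78.5]
eef_rot: [2.735, 1.566, -1.92]
wrist_force: [-0.3, -0.0, -0.1]
finger_gap: 0.7
```

jog_arm:
  moves:
    - [[0, 5, 0, 0, 0, 0], [0, 5, 0, 0, 0, 0], [0, 4, 0, 0, 0, 0], [0, 3, 0, 0, 0, 0], [0, 0, 0, 0, 0, 0]]

```text
clock: 3.2
eef_pos: [494.8, -165.8, 82.8]
eef_rot: [-2.703, 1.564, -1.073]
wrist_force: [-0.0, -0.3, 0.8]
finger_gap: 0.4
```

Run:
```python
from h import *
print(manip.read_state()["eef_pos"])
im=manip.camera("side")[0]
cv2.imwrite("pics/s2.png",cv2.resize(im[130:330,180:440],None,fx=3,fy=3,interpolation=cv2.INTER_CUBIC))
print(teal(im))
```

```text
[ 494.84122434 -165.82648686   82.83857515]
((295.2826232910156, 240.7086944580078), 13.556078910827637)
```

View pics/s2.png

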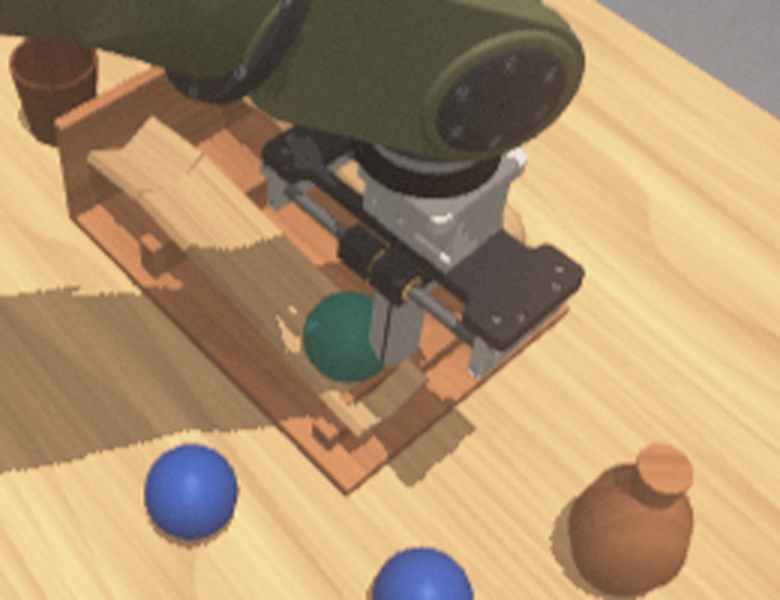

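Side crop: the fingers stand upright right behind the ball (crop (400,325) against ball (348,337)), in line with the gutter and clear of the vase. Pushing gently up the slope.

jog_arm:
  moves:
    - [[0, 4, 0, 0, 0, 0], [-0.2, 5, 0.4, 0, 0, 0], [-0.2, 6, 0.6, 0, 0, 0], [-0.2, 6, 0.6, 0, 0, 0], [-0.2, 6, 0.6, 0, 0, 0]]

```text
clock: 3.75
eef_pos: [495.2, -139.1, 87.4]
eef_rot: [-2.553, 1.559, -0.924]
wrist_force: [-2.4, -3.6, 11.4]
finger_gap: 0.4
```

jog_arm:
  moves:
    - [[-0.2, 6, 0.6, 0, 0, 0], [-0.2, 6, 0.6, 0, 0, 0], [-0.2, 6, 0.6, 0, 0, 0], [-0.2, 6, 0.6, 0, 0, 0], [-0.2, 6, 0.6, 0, 0, 0]]

```text
clock: 4.25
eef_pos: [495.4, -107.6, 93.6]
eef_rot: [-2.451, 1.553, -0.822]
wrist_force: [0.5, 0.0, 1.3]
finger_gap: 0.3
```

```bash
cat > look.py <<'E'
from h import *
import sys
from scipy.spatial.transform import Rotation as Ro
s=manip.read_state(); R=Ro.from_euler("xyz",s["eef_rot"]).as_matrix()
print(s["clock"],s["eef_pos"],"jaw",R[:,2].round(3),"F",s["wrist_force"])
for n in("side","top","wrist"):
    im=manip.camera(n)[0]; cv2.imwrite(f"pics/{sys.argv[1]}_{n}.png",im)
    try: c=teal(im); print(n,c,plane(n,c[0],float(sys.argv[2])))
    except ValueError: print(n,"no teal")
E
python3 look.py a 84
```

```text
4.25 [ 495.44653459 -107.56701313   93.58661668] jaw [-0.058  0.998 -0.013] F [0.54461653 0.02382901 1.33298164]
side ((288.5, 233.5), 13.946425437927246) [ 493.25801555 -106.81259052   84.        ]
top no teal
wrist ((254.3246307373047, 214.69786071777344), 38.68375778198242) [ 492.3454955  -112.20485349   84.        ]
```

Run:
```python
import cv2,numpy as np
a=cv2.resize(cv2.imread("pics/a_side.png")[130:330,180:440],(520,400)); b=cv2.imread("pics/a_wrist.png")[:,100:400]
b=cv2.resize(b,(312,400)); cv2.imwrite("pics/a.png",np.hstack([a,b])[:,:800])
```

```text
(no output)
```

View pics/a.png

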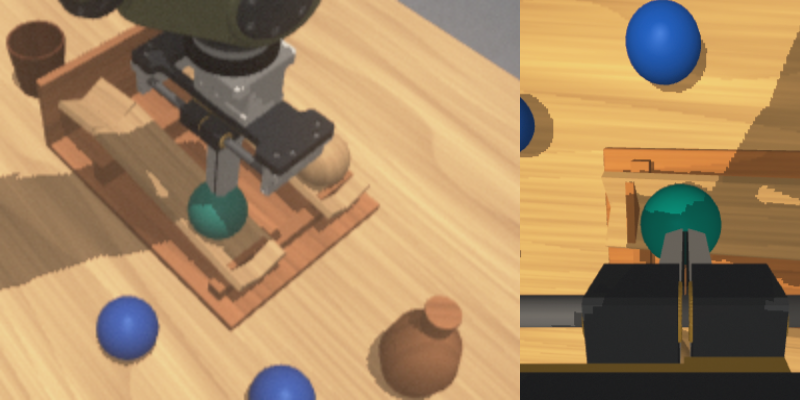

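Run:
```python
from h import *
print("s2 tip exp",proj("side",[494.8,-165.8,63.8]),"seen ~ (311,252)")
for n in("side","wrist"): print(n,"tip",proj(n,[495.4,-107.6,74.6]),"tcp",proj(n,[495.4,-107.6,93.6]))
for y,z in((-128,78),(-106,81),(-65,86)): print(y,proj("side",[493+.04*(-128-y),y,z]),proj("wrist",[493,y,z]))
from scipy.spatial.transform import Rotation as Ro
print(Ro.from_euler("xyz",manip.read_state()["eef_rot"]).as_matrix().round(3))
d=manip.camera("wrist")[1]; P=cloud("wrist",d); im=manip.camera("wrist")[0]
for v,u in((190,240),(200,255),(215,240),(235,255),(225,250),(228,264),(240,270)): print(v,u,P[v,u].round(0),im[v,u])
```

```text
s2 tip exp [308.42043892 258.70499356] seen ~ (311,252)
side tip [289.30953828 235.96404705] tcp [289.85752529 230.34564114]
wrist tip [260.2004708  215.00074089] tcp [260.0123838  223.10916923]
-128 [295.2993268  242.28853154] [234.38260762 211.92181482]
-106 [287.71542162 234.40982068] [262.38628489 214.76352685]
-65 [274.03113609 220.37961217] [316.42549409 220.00373373]
[[ 0.012 -0.998 -0.058]
 [-0.013 -0.058  0.998]
 [-1.    -0.011 -0.013]]
190 240 [ 470. -123.   97.] [102 121  10]
200 255 [ 475. -112.  103.] [109 128  10]
215 240 [ 485. -122.  109.] [86 99 10]
235 255 [ 487. -111.  139.] [ 90  97 103]
225 250 [ 487. -114.  122.] [ 88  97 102]
228 264 [ 486. -106.  128.] [ 89  97 103]
240 270 [ 485. -103.  147.] [ 89  97 103]
```

Run:
```python
from h import *
print(manip.tcp_to_tips, [a for a in dir(manip) if a[0]!="_"])
im,d=manip.camera("side"); P=cloud("side",d)
for v in range(196,246,3):
    print(v,[ (u,tuple(P[v,u].round(0)),tuple(im[v,u])) for u in (287,291)])
```

```text
19.0 ['Unreachable', 'camera', 'camera_params', 'read_state', 'sign_off', 'tcp_to_tips']
196 [(287, (np.float64(464.0), np.float64(-124.0), np.float64(233.0)), (np.uint8(42), np.uint8(49), np.uint8(52))), (291, (np.float64(469.0), np.float64(-128.0), np.float64(233.0)), (np.uint8(44), np.uint8(48), np.uint8(52)))]
199 [(287, (np.float64(464.0), np.float64(-125.0), np.float64(227.0)), (np.uint8(40), np.uint8(43), np.uint8(49))), (291, (np.float64(467.0), np.float64(-131.0), np.float64(229.0)), (np.uint8(72), np.uint8(108), np.uint8(137)))]
202 [(287, (np.float64(463.0), np.float64(-127.0), np.float64(221.0)), (np.uint8(41), np.uint8(46), np.uint8(54))), (291, (np.float64(468.0), np.float64(-131.0), np.float64(221.0)), (np.uint8(62), np.uint8(94), np.uint8(119)))]
205 [(287, (np.float64(486.0), np.float64(-104.0), np.float64(175.0)), (np.uint8(72), np.uint8(77), np.uint8(81))), (291, (np.float64(487.0), np.float64(-113.0), np.float64(182.0)), (np.uint8(85), np.uint8(91), np.uint8(97)))]
208 [(287, (np.float64(485.0), np.float64(-105.0), np.float64(168.0)), (np.uint8(96), np.uint8(103),
[... 2180 characters left out ...]
int8(59)))]
238 [(287, (np.float64(474.0), np.float64(-123.0), np.float64(103.0)), (np.uint8(115), np.uint8(130), np.uint8(70))), (291, (np.float64(479.0), np.float64(-128.0), np.float64(105.0)), (np.uint8(85), np.uint8(94), np.uint8(60)))]
241 [(287, (np.float64(472.0), np.float64(-126.0), np.float64(100.0)), (np.uint8(108), np.uint8(124), np.uint8(66))), (291, (np.float64(476.0), np.float64(-132.0), np.float64(103.0)), (np.uint8(118), np.uint8(135), np.uint8(69)))]
244 [(287, (np.float64(469.0), np.float64(-129.0), np.float64(96.0)), (np.uint8(101), np.uint8(116), np.uint8(63))), (291, (np.float64(473.0), np.float64(-136.0), np.float64(99.0)), (np.uint8(113), np.uint8(128), np.uint8(71)))]
```

Run:
```python
from h import *
from scipy.optimize import least_squares
for n in("side","wrist"):
    im,d=manip.camera(n); P=cloud(n,d)
    h=cv2.cvtColor(im,cv2.COLOR_BGR2HSV); m=(cv2.erode(cv2.inRange(h,(75,150,30),(100,255,255)),np.ones((3,3)))>0)&np.isfinite(P[...,0])
    Q=P[m]; r=least_squares(lambda c:np.linalg.norm(Q-c,axis=1)-30,[493,-110,80],loss="soft_l1",f_scale=2)
    print(n,r.x,m.sum(),np.abs(r.fun).mean(),teal(im))
    # finger pixels: grey, near tip
    g=np.isfinite(P[...,0])&(h[...,1]<60)&(P[...,0]>475)&(P[...,0]<515)&(P[...,1]>-135)&(P[...,1]<-80)&(P[...,2]>50)&(P[...,2]<150)
    F=P[g]; print("fingers",g.sum(),F.min(0).round(1),F.max(0).round(1)); 
print(manip.read_state()["eef_pos"])
```

```text
side [ 493. -110.   80.] 0 nan ((295.887939453125, 239.9963836669922), 14.031848907470703)
fingers 173 [ 478.3 -135.    63.8] [514.8 -86.6 149.8]
wrist [ 493.89129308 -128.56371515   78.67713491] 3391 0.38827092950885966 ((234.11680603027344, 213.875244140625), 38.43248748779297)
fingers 826 [ 484.8 -121.5  112.8] [488.2 -97.1 149.9]
[ 495.47559916 -108.42525531   93.41845229]<stdin>:7: RuntimeWarning: Mean of empty slice.
  ret = ret.dtype.type(ret / rcount)
```

The ball slid under the fingertips and has rolled back against its lip, at (493.9, -128.6). The real fingertips must be higher than I reckoned, so I rode over it. I'll lift, go back and measure the tips.

jog_arm:
  moves:
    - [[0, 0, 15, 0, 0, 0], [0, 0, 25, 0, 0, 0], [0, -15, 10, 0, 0, 0], [0, -25, 0, 0, 0, 0], [0, -30, 0, 0, 0, 0]]

```text
clock: 5.15
eef_pos: [494.9, -180.5, 144.4]
eef_rot: [-2.508, 1.554, -0.877]
wrist_force: [0.5, -0.1, 0.6]
finger_gap: 0.3
```

jog_arm:
  moves:
    - [[0, -12, -20, 0, 0, 0], [0, 0, -20, 0, 0, 0], [0, 0, -8, 0, 0, 0], [0, 0, 0, 0, 0, 0], [0, 0, 0, 0, 0, 0]]

```text
clock: 5.65
eef_pos: [493.8, -200.5, 94.2]
eef_rot: [-2.526, 1.553, -0.9]
wrist_force: [-0.1, 0.0, 0.2]
finger_gap: 0.3
```

Run:
```python
from h import *
s=manip.read_state(); e=s["eef_pos"]; print(s["clock"],e,s["wrist_force"],s["finger_gap"])
im,d=manip.camera("side"); P=cloud("side",d)
h=cv2.cvtColor(im,cv2.COLOR_BGR2HSV)
g=np.isfinite(P[...,0])&(P[...,0]>e[0]-12)&(P[...,0]<e[0]+12)&(abs(P[...,1]-e[1])<16)&(P[...,2]>50)
for z in range(60,160,8):
    q=P[g&(abs(P[...,2]-z)<4)]; 
    if len(q): print(z,len(q),q.min(0).round(0),q.max(0).round(0))
for t in(0,19): print(proj("side",e-[0,0,t]))
u,v=proj("side",e).astype(int)
cv2.imwrite("pics/s3.png",cv2.resize(im[v-70:v+50,u-80:u+70],None,fx=5,fy=5,interpolation=cv2.INTER_CUBIC)); print(u-80,v-70)
```

```text
5.65 [ 493.76281109 -200.45786583   94.22681032] [-0.14951596  0.03089223  0.22999548] 0.3138001769427454
116 11 [ 484. -206.  114.] [ 487. -192.  120.]
124 40 [ 484. -212.  120.] [ 502. -188.  128.]
132 41 [ 483. -212.  128.] [ 504. -187.  136.]
140 47 [ 483. -211.  136.] [ 503. -187.  144.]
148 50 [ 483. -211.  144.] [ 504. -187.  152.]
156 42 [ 483. -211.  152.] [ 504. -186.  160.]
[322.44053971 262.89415889]
[321.20983531 268.25332228]
242 192
```

View pics/s3.png

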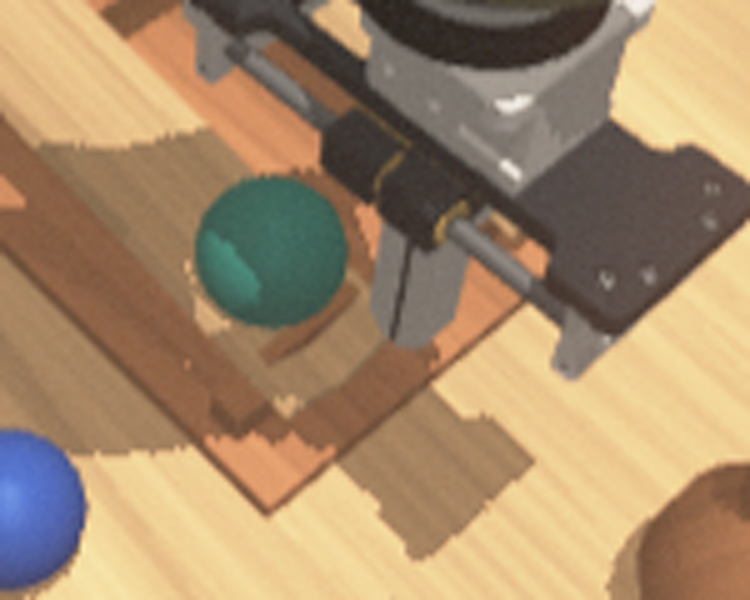

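Side crop: the tips are at crop (405,345). Depth puts them at z ≈ 114, about 20 mm above the TCP reading instead of 19 below it. The cameras agree with each other and with the stand's stated height, so I'll trust them. Before going lower I'll check the clearance of the low-hanging gripper parts, such as the tab at crop (570,375).

Run:
```python
from h import *
from scipy.spatial.transform import Rotation as Ro
s=manip.read_state(); e=s["eef_pos"]; print(e, Ro.from_euler("xyz",s["eef_rot"]).as_matrix()[:,0])
im,d=manip.camera("side"); P=cloud("side",d)
for v,u in((258,323),(260,323),(262,323),(264,323),(235,325),(262,356),(265,356),(267,356),(205,284),(207,284),(290,380)): print(v,u,P[v,u].round(0),im[v,u])
im,d=manip.camera("wrist"); P=cloud("wrist",d)
g=(abs(P[...,0]-e[0])<14)&(abs(P[...,1]-e[1])<16)
print("wrist lowest finger z", np.nanpercentile(P[g][:,2],[0,1,5,20]), par("wrist")[1:] )
```

```text
[ 493.84001661 -200.36453434   94.36850613] [ 0.01113153 -0.01389299 -0.99984152]
258 323 [ 485. -205.  125.] [111 119 128]
260 323 [ 486. -206.  119.] [110 119 127]
262 323 [nan nan nan] [ 77 104 146]
264 323 [ 535. -174.   14.] [ 71  98 143]
235 325 [ 461. -216.  228.] [48 52 61]
262 356 [ 464. -277.  226.] [117 128 139]
265 356 [ 464. -279.  220.] [119 128 143]
267 356 [ 464. -280.  215.] [133 145 159]
205 284 [ 457. -127.  218.] [111 120 129]
207 284 [ 457. -126.  212.] [110 117 125]
290 380 [ 546. -298.   75.] [ 68  96 139]
wrist lowest finger z [-2.15432525 -0.82266559 -0.24096017  0.72775181] (array([[-5.46909160e-02,  9.98402071e-01, -1.42200193e-02],
       [ 9.66447367e-01,  5.65093243e-02,  2.50571712e-01],
       [ 2.50974879e-01, -3.89037902e-05, -9.67993599e-01]]), array([ 229.12231056, -470.53297092,  175.78036725]))
```

The gripper's own geometry is as stated (body tabs at z ≈ 212, 97 above the tips), but the pose's z reads about 40 mm too low. I'll steer height by camera depth: 54 mm down, then re-measure.

jog_arm:
  moves:
    - [[0.5, 0, -18, 0, 0, 0], [0.5, 0, -18, 0, 0, 0], [0.5, 0, -12, 0, 0, 0], [0, 0, -4, 0, 0, 0], [0, 0, 0, 0, 0, 0]]

```text
clock: 6.3
eef_pos: [497.6, -200.1, 44.3]
eef_rot: [-2.399, 1.547, -0.771]
wrist_force: [0.1, 1.0, 0.6]
finger_gap: 0.4
```

```bash
cat > tip.py <<'E'
from h import *
from scipy.optimize import least_squares
s=manip.read_state(); e=s["eef_pos"]; print(s["clock"],e.round(1),"F",s["wrist_force"].round(1))
im,d=manip.camera("side"); P=cloud("side",d); h=cv2.cvtColor(im,cv2.COLOR_BGR2HSV)
g=(abs(P[...,0]-e[0])<14)&(abs(P[...,1]-e[1])<16)&(h[...,1]<70)&(P[...,2]>45)&(P[...,2]<e[2]+110)
Q=P[g]; k=np.argsort(Q[:,2])[:8]; print("tip low pts",g.sum(),Q[k].round(0).tolist())
for n in("side","wrist"):
    if n=="wrist": im,d=manip.camera(n); P=cloud(n,d); h=cv2.cvtColor(im,cv2.COLOR_BGR2HSV)
    m=(cv2.erode(cv2.inRange(h,(72,70,30),(100,255,255)),np.ones((3,3)))>0)&np.isfinite(P[...,0]); B=P[m]
    if len(B)>20:
        r=least_squares(lambda c:np.linalg.norm(B-c,axis=1)-30,np.median(B,0)-[0,0,20],loss="soft_l1",f_scale=2); print(n,"ball",r.x.round(1),len(B))
    cv2.imwrite(f"pics/last_{n}.png",im)
E
python3 tip.py
```

```text
6.3 [ 497.6 -200.1   44.3] F [0.1 1.  0.6]
tip low pts 259 [[489.0, -193.0, 64.0], [489.0, -201.0, 64.0], [489.0, -196.0, 65.0], [490.0, -198.0, 65.0], [489.0, -195.0, 67.0], [489.0, -204.0, 67.0], [488.0, -190.0, 68.0], [490.0, -203.0, 69.0]]
side ball [ 494.5 -127.7   79.2] 441
wrist ball [ 494.2 -130.3   78.8] 6859
```

jog_arm:
  moves:
    - [[-0.2, 6, 0, 0, 0, 0], [-0.2, 6, 0, 0, 0, 0], [-0.2, 5, 0, 0, 0, 0], [-0.2, 5, 0, 0, 0, 0], [-0.2, 5, 0, 0, 0, 0]]

```text
clock: 6.9
eef_pos: [497.6, -171.5, 46.9]
eef_rot: [-2.349, 1.543, -0.721]
wrist_force: [0.3, -1.0, 0.8]
finger_gap: 0.5
```

jog_arm:
  moves:
    - [[-0.2, 5, 0.3, 0, 0, 0], [-0.2, 5, 0.3, 0, 0, 0], [-0.2, 5, 0.3, 0, 0, 0], [-0.2, 5, 0.3, 0, 0, 0], [-0.2, 5, 0.3, 0, 0, 0]]

```text
clock: 7.4
eef_pos: [496.8, -144.5, 48.9]
eef_rot: [-2.35, 1.542, -0.722]
wrist_force: [-0.2, -1.5, 0.7]
finger_gap: 0.5
```

```bash
python3 tip.py
```

```text
7.4 [ 496.8 -144.5   48.9] F [-0.2 -1.5  0.7]
tip low pts 276 [[500.0, -132.0, 45.0], [504.0, -142.0, 46.0], [498.0, -131.0, 46.0], [501.0, -142.0, 49.0], [488.0, -145.0, 69.0], [487.0, -140.0, 71.0], [489.0, -142.0, 71.0], [487.0, -138.0, 71.0]]
side ball [493.4 -99.7  82.5] 341
wrist ball [ 492.9 -101.9   82. ] 5412
```

The ball is moving (y −129 → −101) with the tips 15 mm below its centre. Carrying on.

jog_arm:
  moves:
    - [[-0.4, 6, 0.7, 0, 0, 0], [-0.4, 6, 0.7, 0, 0, 0], [-0.4, 6, 0.7, 0, 0, 0], [-0.4, 6, 0.7, 0, 0, 0], [-0.4, 6, 0.7, 0, 0, 0]]

```text
clock: 8.0
eef_pos: [494.6, -112.4, 52.6]
eef_rot: [-2.351, 1.542, -0.723]
wrist_force: [0.2, -1.0, 0.8]
finger_gap: 0.5
```

jog_arm:
  moves:
    - [[-0.4, 6, 0.7, 0, 0, 0], [-0.4, 6, 0.7, 0, 0, 0], [-0.4, 6, 0.7, 0, 0, 0], [-0.4, 6, 0.7, 0, 0, 0], [-0.4, 6, 0.7, 0, 0, 0]]

```text
clock: 8.5
eef_pos: [492.4, -79.6, 56.5]
eef_rot: [-2.351, 1.542, -0.722]
wrist_force: [0.9, -0.4, 1.3]
finger_gap: 0.5
```

```bash
python3 tip.py
```

```text
8.5 [492.4 -79.6  56.5] F [ 0.9 -0.4  1.3]
tip low pts 278 [[501.0, -74.0, 54.0], [483.0, -74.0, 75.0], [484.0, -76.0, 77.0], [484.0, -83.0, 78.0], [485.0, -85.0, 80.0], [483.0, -74.0, 80.0], [484.0, -82.0, 80.0], [484.0, -76.0, 80.0]]
side ball [491.  -35.   90.8] 283
wrist ball [490.2 -36.6  90. ] 5208
```

jog_arm:
  moves:
    - [[-0.2, 6, 0.6, 0, 0, 0], [-0.2, 6, 0.6, 0, 0, 0], [-0.2, 6, 0.6, 0, 0, 0], [-0.2, 6, 0.6, 0, 0, 0], [-0.2, 6, 0.6, 0, 0, 0]]

```text
clock: 9.1
eef_pos: [491.2, -47.6, 59.6]
eef_rot: [-2.354, 1.542, -0.726]
wrist_force: [-0.2, -1.3, 0.6]
finger_gap: 0.2
```

jog_arm:
  moves:
    - [[-0.2, 6, 0.6, 0, 0, 0], [-0.2, 6, 0.6, 0, 0, 0], [-0.2, 6, 0.6, 0, 0, 0], [-0.2, 6, 0.6, 0, 0, 0], [-0.2, 5, 0.6, 0, 0, 0]]

```text
clock: 9.6
eef_pos: [490.1, -15.7, 63.0]
eef_rot: [-2.353, 1.542, -0.724]
wrist_force: [0.1, -1.7, 0.9]
finger_gap: 0.3
```

```bash
python3 tip.py
```

```text
9.6 [490.1 -15.7  63. ] F [ 0.1 -1.7  0.9]
tip low pts 293 [[500.0, -10.0, 65.0], [504.0, -9.0, 65.0], [482.0, -16.0, 82.0], [481.0, -10.0, 84.0], [482.0, -13.0, 86.0], [481.0, -20.0, 86.0], [481.0, -17.0, 87.0], [481.0, -3.0, 87.0]]
side ball [488.3  28.9  99. ] 258
wrist ball [487.5  26.9  97.8] 5265
```

jog_arm:
  moves:
    - [[-0.2, 5, 0.5, 0, 0, 0], [-0.2, 5, 0.5, 0, 0, 0], [-0.2, 5, 0.5, 0, 0, 0], [-0.2, 4, 0.4, 0, 0, 0], [-0.2, 4, 0.3, 0, 0, 0]]

```text
clock: 10.2
eef_pos: [489.0, 8.7, 65.3]
eef_rot: [-2.354, 1.542, -0.726]
wrist_force: [0.7, -1.4, 1.9]
finger_gap: 0.2
```

jog_arm:
  moves:
    - [[-0.1, 3, 0, 0, 0, 0], [-0.1, 3, 0, 0, 0, 0], [-0.1, 3, 0, 0, 0, 0], [-0.1, 3, 0, 0, 0, 0], [0, 3, 0, 0, 0, 0]]

```text
clock: 10.7
eef_pos: [488.3, 25.4, 65.0]
eef_rot: [-2.36, 1.543, -0.732]
wrist_force: [-0.0, -0.3, -0.2]
finger_gap: 0.5
```

```bash
python3 tip.py
```

```text
10.7 [488.3  25.4  65. ] F [-0.  -0.3 -0.2]
tip low pts 285 [[496.0, 31.0, 71.0], [481.0, 29.0, 83.0], [479.0, 29.0, 85.0], [480.0, 23.0, 86.0], [481.0, 35.0, 88.0], [481.0, 28.0, 88.0], [479.0, 32.0, 89.0], [479.0, 28.0, 89.0]]
side ball [485.3  92.3  97.4] 266
wrist ball [484.9  89.3  96.3] 6429
```

The ball has rolled over the crest and lies at ≈ (485, 91, 97), matching seat_a. Withdrawing: slightly back, then up and clear of the stand.

jog_arm:
  moves:
    - [[0, -5, 5, 0, 0, 0], [0, 0, 30, 0, 0, 0], [0, 0, 40, 0, 0, 0], [0, 0, 40, 0, 0, 0], [0, 0, 20, 0, 0, 0]]

```text
clock: 11.3
eef_pos: [485.7, 18.7, 203.3]
eef_rot: [-2.539, 1.547, -0.911]
wrist_force: [-0.8, 0.6, -0.4]
finger_gap: 0.5
```

jog_arm:
  moves:
    - [[-20, -35, 10, 0, 0, 0], [-20, -40, 0, 0, 0, 0], [-20, -40, 0, 0, 0, 0], [-20, -40, 0, 0, 0, 0], [-10, -20, 0, 0, 0, 0]]

```text
clock: 11.8
eef_pos: [393.2, -161.4, 219.7]
eef_rot: [-2.358, 1.539, -0.725]
wrist_force: [0.6, 0.5, 0.2]
finger_gap: 0.5
```

jog_arm:
  moves:
    - [[0, 0, 0, 0, 0, 0], [0, 0, 0, 0, 0, 0], [0, 0, 0, 0, 0, 0], [0, 0, 0, 0, 0, 0], [0, 0, 0, 0, 0, 0]]

```text
clock: 12.3
eef_pos: [392.6, -162.4, 220.8]
eef_rot: [-2.348, 1.538, -0.718]
wrist_force: [0.3, -0.1, -0.6]
finger_gap: 0.3
```

```bash
python3 tip.py
python3 - <<'E'
from h import *
im=manip.camera("top")[0]; cv2.imwrite("pics/end_top.png",im); s=cv2.imread("pics/last_side.png")
cv2.imwrite("pics/end.png",np.hstack([cv2.resize(im[110:270,140:410],(405,240)),cv2.resize(s,(390,292))[:240]]))
c=teal(im); print(c,plane("top",c[0],96))
E
```

```text
12.3 [ 392.6 -162.4  220.8] F [ 0.3 -0.1 -0.6]
tip low pts 522 [[384.0, -159.0, 239.0], [385.0, -161.0, 241.0], [384.0, -158.0, 241.0], [385.0, -159.0, 241.0], [384.0, -164.0, 242.0], [383.0, -166.0, 242.0], [384.0, -167.0, 243.0], [385.0, -161.0, 243.0]]
side ball [485.4  92.2  97.5] 218
wrist ball [485.   89.4  96.4] 1559
((229.01515197753906, 199.7484893798828), 9.046272277832031) [484.34801244  89.62760877  96.        ]
```

View pics/end.png

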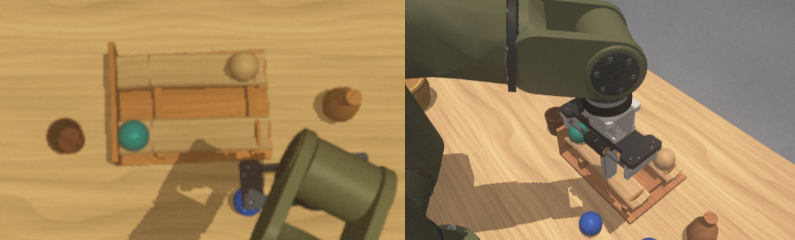

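The end view shows the teal ball against the stop board (left pane (133,135)), with the plain ball (244,67), vase (342,103) and cup (65,135) where they were. The hand is clear above everything.

```bash
python3 -c "
from cell import manip
print(manip.sign_off())"
```

```text
the job is handed in; nothing more can be done
None
```

I pushed the teal ball up its gutter with the backs of the shut fingers. It went over the crest and rolled to rest against the stop board. I then took the hand away and handed the job in at about 12.5 s.

**Last checks:** the side, wrist and top cameras put the ball at about (485, 89–92, 96–97.5). My estimate of seat_a is (483.7, 91.2, 96), so it is about 1–3 mm off, inside the 8 mm allowed. The ball's position had not changed after the hand withdrew. By eye in the last picture, the plain ball, vase and cup had not moved; I did not measure them again. The hand was clear, with wrist force under 1 N.

**What went wrong or disagreed:**
- **First push:** it failed. The fingertips rode over the ball with up to about 11 N on the wrist, and the ball rolled back to its lip.
- **Height reading:** camera depth showed the tips about 40 mm higher than the reported pose z implied. I set the height by camera depth for the second push, which went smoothly.
- **Not measured:** I had no direct reading of the ball's speed or lift during the failed push. I believe both stayed within the limits, but I could not check.

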